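Load a foam-board blank under the trimmer's clamp bar

TASK

Get the white foam-board blank ready for trimming: with the fingertips, slide it flat along the trimmer's bed, under the clamp bar and the rail, until it sits square against the side fence and home against the back gauge; do not lift or tip it, and do not shift the gauge from its setting. Then press the blue pad of the clamp bar down so that the bar clamps the board, and finish while still holding it down firmly. Leave the tools and materials lying around where they are.

Things in the scene. Friction and masses are not known exactly. Their poses are not given: they have to be found in the camera images.
- trimmer: Board trimmer fixed on the bench: dark bed 420 mm (x) by 400 mm (y) with a pale grid. Origin: centre of its underside, at bench height; bed top 22 mm higher. x is the feed direction (away from the robot, turned up to 0.2 rad), y points left to the fence, z up. Clamp bar, then guide rail, cross the bed along y between black housings at y +-173 to 199, x 30 to 116 mm, top 68 mm above the bench.
- carriage_top (a point): Top centre of the yellow cutter carriage, which stays parked at the right end of the guide rail (trimmer frame x 92, y -142 mm); 81 mm above the bench, the highest point of the trimmer. It is 46 by 52 mm. The rail under it runs along y at x 79 to 105 mm, underside 16 mm over the bed, top 60 mm above the bench.
- fence_face (a point): Point on the side fence's face that the board is to touch: x -50, y +120 mm in the trimmer's frame, 4 mm above the bed; axes as the trimmer's. The fence is a fixed aluminium rule with black ticks, 18 mm wide, 8 mm high, along the trimmer's x from -210 to +110 mm; the board lies on its -y side.
- stop_face (a point): Point on the back gauge's face that the board's leading edge is to touch: y +45 mm in the trimmer's frame, 5 mm above the bed; axes as the trimmer's. The gauge is an aluminium bar 290 mm long (y), 20 mm thick, 14 mm high, with two black thumbscrews, across the bed beyond the rail; its face looks to -x and is set at x 118 to 146 mm. Friction of about 30 N holds it there.
- board: Loose white foam board, 160 (x) by 150 (y) by 10 mm, 40 to 80 g. Origin: centre of its underside. Starts flat on the bed, on the robot's side of the clamp bar, clear of bar and fence, turned up to 0.15 rad to the trimmer. Home: +x edge on the gauge, +y edge on the fence, so its origin is 80 mm to -x of stop_face and 75 mm to -y of fence_face, and 50 mm or more still stick out before the bar.
- clamp_bar: Sprung aluminium clamp bar, 24 mm wide, 344 mm long along the trimmer's y, centre line at x +50 mm in the trimmer's frame. Origin: centre of its underside, 13 mm above the bed at rest (3 mm of headroom over the board). It only moves straight down, up to 11 mm, and springs back. Springs: 1.5 N to start, 2.6 N where it meets the board; further force goes to the board.
- press_pad (a point): Centre of the top of the blue pad on the clamp bar, 22.5 mm above the bar's underside (57.5 mm above the bench at rest). The pad is 170 mm long along the trimmer's y and 22 mm wide. Axes as the trimmer's.
- knife: Yellow snap-off knife, 115 x 18 x 12 mm (blade 27 mm more), lying lengthwise on the right part of the bed. Origin: centre of its underside. Leave alone.
- eraser: White eraser in a blue sleeve, 45 x 22 x 13 mm, lying on the left edge of the bed outside the fence. Origin: centre of its underside. Leave alone.
- glue: Orange glue stick, 27 mm across, 66 mm tall, standing on the bed's left edge outside the fence. Origin: centre of its underside. Leave alone.
- tape: Roll of tan tape lying flat on the bench to the right of the trimmer, 90 mm across, 19 mm high. Origin: centre of its underside. Leave alone.
- scissors: Scissors with orange handles lying on the bench to the left, nearer the robot, 195 mm long, 12 mm high. Origin: near the pivot, at the underside. Leave alone.
- dividers: Steel dividers lying half open on the bench to the left of the trimmer, 245 mm long, 9 mm high. Origin: at the pivot, underside. Leave alone.
- paste: Jar of paste with a red cap, 56 mm across, 100 mm tall, standing on the bench to the right of the trimmer. Origin: centre of its underside. Leave alone.
Things that resemble listed ones, but are neither listed nor needed, are in the scene too. There is more than one size of the board; the one meant has the size given above.

How it is judged:
By the outcome, as a careful person would: the job done as asked, in the order asked, and still so for the second after the job is handed in, while the arm keeps its last pose, push and grip.
It also fails if it takes over 59 s, if anything falls off the work surface, if the arm or the gripper's body presses on something with over 40 N, if the wrist force passes 120 N, or if a joint passes its speed limit or range.

ROBOT

A 6-joint arm with a two-finger parallel gripper is mounted at the origin on the work surface. World frame = base frame: x ahead of the robot, y to its left, z up, the work surface at z = 0. Lengths are in mm, angles in rad, forces in N, time in s.
With the tool pointing down it reaches from about 375 to 900 mm from the base axis. Payload 3.1 kg.
Tool frame: the origin (TCP) lies between the finger pads; the fingertips stand 11 mm ahead of it and the grasp point (between the pads) lies 8 mm behind it; y points along the fingers, x is the direction in which the jaws open and shut, and the axes are right-handed (so a half turn about y gives the same grasp; the last joint's range is limited). The gripper opens to 87 mm and grips with 3 to 60 N. Pads are 19 mm wide; open, the fingers measure 117 mm over their backs; the gripper's body (75 mm by 190 mm) begins 51 mm behind the grasp point.
Start: joints at [-1.337, 0.527, 1.433, -0, 1.181, -0.178], TCP at [250.754, -572.467, 233.548] pointing down, gripper open.
Joint ranges: [-3.08, 3.08], [-0.75, 2.2], [0.22, 2.44], [-1.43, 4.57], [0, 2.65], [-2.85, 2.85]. Speed limits (rad/s): [2.79, 2.79, 3.14, 3.14, 3.14, 3.14].

INTERFACE

Orientations are given as a rotation vector (axis times angle).
In Python, from cell import * gives the robot as it stands.
- The arm moves only by the shell command python3 -m creep 'ROWS' [OPENING] [FORCE]. ROWS is JSON, a list of rows, each an object with "delta_pos": the shift along the tool's x, y, z in cm, a list of three; "spin": the turn about the tool's y in degrees. In form: [{"delta_pos": [x, y, z], "spin": spin}, ...]. A call has 1 to 20 rows; each row shifts and turns the commanded pose from where the row before left it, along the tool's axes as they then stand; what a row does not reach is not made up. A row lasts 1/12 s, in which the tool goes at most 41.7 mm and 7.16 degrees, less where a joint would pass 70% of its speed; a pose out of reach is approached as far as the arm can. A call is refused whole if a number of a shift passes 4.17 or a number of a turn 7.16, either way. A call with a gripper value outside its range is refused whole. OPENING is the opening, from -1 (shut) to 1 (fully open), set as the call begins (- or left out, the last holds). The fingers move at their own pace and stop on an object; FORCE is the grip in N (left out, the last holds). Time passes only in rows, so rows that do not move let the fingers close. It gives the time, the measured TCP pose, the force and the opening at its end, in the units of the state.
- read_state(): the state, without advancing time (a new reading comes with each control period).
- camera(name): name is "scene" or "top" or "wrist"; returns (picture, depth): 480x640x3 uint8, red, green, blue; 480x640 float32, mm along the optical axis (not along the pixel's ray), 0 where there is no reading.
- calibration(name): a dict with "camera_matrix" (3x3 intrinsics, pixels), "cam_to_world" (4x4, takes a point from camera to world coordinates). Camera axes: x right, y down, z forward; pixel columns grow to the right and rows downward; lengths in mm; the calibration is good to about 2 mm. A picture is of the moment at which its call begins: read the wrist's pose just before it. calibration takes no time and is no camera call; for the wrist camera it gives the pose at the moment of the call.
- hand_in(): hands the job in, once; it reports no verdict.
Trained networks look in the newest picture that a camera, given by its name, has taken for a name from the list of things; names that differ only in an ending like _2 or _b are one class to them, and where a whole thing is asked for, a point or a joint stands for the part that bears it (a point fixed in the world has none). Each returns a list of dicts, best first, with "conf" (0 to 1); they miss things now and then, are a little off and sometimes report something else, mostly with a low value. They report only what shows in the picture. A call takes as long as a camera call. They do not tell look-alikes from the thing itself.
- search_frame(camera, query): "box" ([centre column, centre row, width, height] in pixels, round what is visible of it).
- trace(camera, query): "region" (480x640 bool, what is visible of it) and "box" ([centre column, centre row, width, height] in pixels, round what is visible of it).
The state is a dict: "time": time; "joints": joint angles; "joint_vel": joint speeds; "tau": joint torques, N m; "ee_pos": TCP position; "eef_rot": TCP orientation; "wrist_force": force on the tool from outside, world axes, zero at the start; "ft_torque": the same for the moment, N m; "finger_gap": finger opening in mm.
Only numpy, scipy, OpenCV 4.12 (cv2) and the standard library are available. Lean on these libraries where they do the work, as an engineer would, in place of code of your own. Each camera call takes 0.05 s, during which the arm holds its last target.

## Working session

There is one attempt and no reset: what is moved stays moved. The work goes in short steps, Python scripts to look and compute and a shell command to move; the robot and the scene stay as the last step left them, time stands still between calls to the robot, and variables do not carry over. Pictures are saved under pics/ and viewed, and the job is handed in when it is done.

```bash
ls; mkdir -p pics
python3 - <<'E'
from cell import *
import cv2
s=read_state();print(s)
for n in("scene","top"):
    p,d=camera(n);cv2.imwrite(f"pics/{n}0.png",p[:,:,::-1]);c=calibration(n);print(n,c)
    import numpy as np;np.savez(f"{n}0.npz",p=p,d=d,K=c["camera_matrix"],T=c["cam_to_world"])
E
```

```text
pics
{'time': 0.0, 'joints': array([-1.33650643e+00,  5.28456015e-01,  1.43384577e+00, -1.63842143e-05,
        1.18140801e+00, -1.78496268e-01]), 'joint_vel': array([-5.95812873e-04, -6.11940382e-05,  8.39522649e-04, -4.81305070e-04,
        8.35452113e-04,  2.52875942e-04]), 'tau': array([ 1.17310148e-03, -4.40034878e+01, -1.76591313e+01,  6.34275028e-02,
        5.82357065e-02, -1.58115504e-04]), 'ee_pos': array([ 250.59061925, -571.81765738,  232.59582903]), 'eef_rot': array([-1.37518944,  0.90106966, -0.8985231 ]), 'wrist_force': array([ 0.11660654, -0.31669482, -0.48173112]), 'ft_torque': array([-0.04331976,  0.06495432, -0.0163779 ]), 'finger_gap': 86.6592356687638}
scene {'camera_matrix': array([[533.49755093,   0.        , 327.52354422],
       [  0.        , 533.49755093, 238.69737361],
       [  0.        ,   0.        ,   1.        ]]), 'cam_to_world': array([[ 5.03739148e-01,  6.43317018e-01, -5.76532814e-01,
         1.22154747e+03],
       [ 8.63757445e-01, -3.85165494e-01,  3.24916324e-01,
        -3.87109913e+02],
       [-1.30363460e-02, -6.61657583e-01, -7.49692802e-01,
         9.91737857e+02],
       [ 0.00000000e+00,  0.00000000e+00,  0.00000000e+00,
         1.00000000e+00]])}
top {'camera_matrix': array([[567.12987639,   0.        , 317.06129009],
       [  0.        , 567.12987639, 235.51317346],
       [  0.        ,   0.        ,   1.        ]]), 'cam_to_world': array([[-2.03508163e-02, -9.94355482e-01,  1.04129822e-01,
         3.67854238e+02],
       [-9.99686978e-01,  2.17540216e-02,  1.23575027e-02,
        -1.06875967e+01],
       [-1.45529930e-02, -1.03845742e-01, -9.94486939e-01,
         1.67939207e+03],
       [ 0.00000000e+00,  0.00000000e+00,  0.00000000e+00,
         1.00000000e+00]])}
```

View pics/scene0.png

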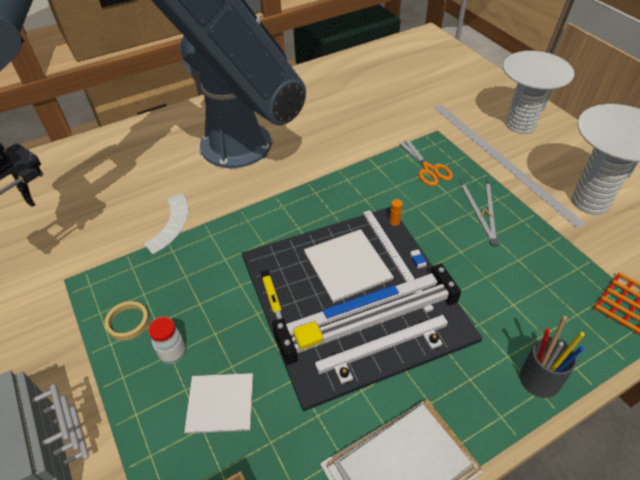

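View pics/top0.png

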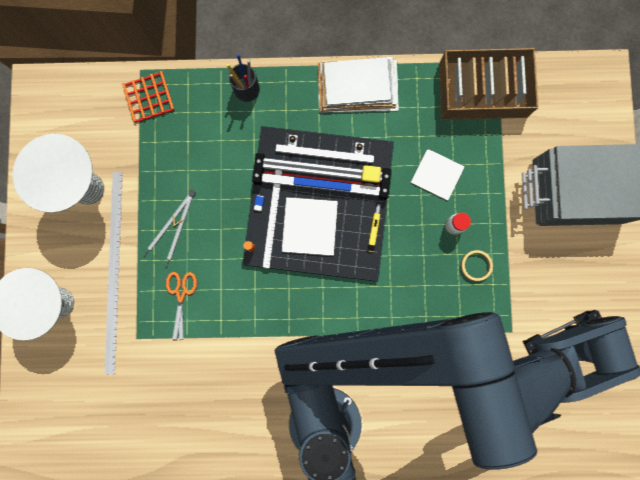

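```bash
cat > h.py <<'E'
import numpy as np, cv2
from scipy.spatial.transform import Rotation as R
def unproj(K,T,uv,z):
    uv=np.atleast_2d(uv).astype(float)
    r=np.c_[(uv[:,0]-K[0,2])/K[0,0],(uv[:,1]-K[1,2])/K[1,1],np.ones(len(uv))]@T[:3,:3].T
    return T[:3,3]+r*((z-T[2,3])/r[:,2])[:,None]
def proj(K,T,X):
    X=np.atleast_2d(X).astype(float)
    c=(X-T[:3,3])@T[:3,:3]
    return np.c_[c[:,0]/c[:,2]*K[0,0]+K[0,2],c[:,1]/c[:,2]*K[1,1]+K[1,2]]
def rect(m):
    c,_=cv2.findContours(m.astype(np.uint8),0,2);c=max(c,key=cv2.contourArea)
    return cv2.minAreaRect(c)
E
python3 - <<'E'
from cell import *
from h import *
s=read_state();M=R.from_rotvec(s['eef_rot']).as_matrix();print(M.round(3))
p,d=camera("top");c=calibration("top");K,T=c["camera_matrix"],c["cam_to_world"]
np.save("top_d.npy",d)
for q,z in (("board",32),("trimmer",22),("press_pad",57.5),("stop_face",36),("fence_face",30),("knife",34),("clamp_bar",48),("carriage_top",81)):
    for r in trace("top",q)[:3]:
        m=r["region"];rr=rect(m);b=cv2.boxPoints(rr)
        X=unproj(K,T,b,z)
        print(q,round(r["conf"],2),np.round(r["box"]),X[:,:2].round(0).tolist(),unproj(K,T,[rr[0]],z)[0].round(0),[round(float(np.linalg.norm(X[i]-X[i+1]))) for i in (0,1)])
cv2.imwrite("pics/crop0.png",cv2.resize(p[110:300,220:480],None,fx=3,fy=3,interpolation=cv2.INTER_CUBIC)[:,:,::-1])
E
```

```text
[[ 0.401 -0.     0.916]
 [-0.916  0.002  0.401]
 [-0.002 -1.     0.   ]]
board 0.9 [310. 226.  56.  57.] [[496.0, 113.0], [657.0, 99.0], [642.0, -52.0], [482.0, -36.0]] [569.  31.  32.] [161, 151]
board 0.68 [436. 177.  49.  54.] [[692.0, -268.0], [796.0, -322.0], [738.0, -432.0], [635.0, -377.0]] [ 715. -350.   32.] [118, 124]
trimmer 0.66 [317. 206. 148. 158.] [[455.0, 231.0], [881.0, 180.0], [823.0, -228.0], [401.0, -167.0]] [637.   4.  22.] [429, 412]
press_pad 0.85 [322. 184. 119.  22.] [[698.0, 163.0], [724.0, 160.0], [676.0, -175.0], [651.0, -171.0]] [687.  -6.  58.] [26, 338]
stop_face 0.6 [325. 151.  94.  25.] [[792.0, 125.0], [846.0, 119.0], [806.0, -166.0], [753.0, -159.0]] [799. -21.  36.] [54, 288]
stop_face 0.26 [318. 206. 151. 151.] [[458.0, 229.0], [874.0, 177.0], [815.0, -227.0], [403.0, -165.0]] [635.   3.  36.] [419, 408]
fence_face 0.56 [319. 204. 153. 154.] [[461.0, 232.0], [878.0, 177.0], [816.0, -230.0], [403.0, -165.0]] [637.   3.  30.] [421, 411]
knife 0.57 [376. 229.  12.  44.] [[493.0, -135.0], [628.0, -165.0], [624.0, -183.0], [489.0, -154.0]] [ 558. -159.   34.] [138, 19]
knife 0.48 [260. 201.  11.  14.] [[621.0, 194.0], [667.0, 186.0], [662.0, 159.0], [616.0, 167.0]] [642. 177.  34.] [47, 27]
knife 0.19 [172. 226.  47.  67.] [[515.0, 501.0], [698.0, 406.0], [664.0, 344.0], [482.0, 439.0]] [589. 423.  34.] [206, 71]
clamp_bar 0.82 [320. 185. 116.  22.] [[699.0, 167.0], [728.0, 163.0], [678.0, -176.0], [649.0, -172.0]] [689.  -5.  48.] [29, 343]
carriage_top 0.67 [458. 223.  25.  27.] [[572.0, -346.0], [603.0, -413.0], [554.0, -435.0], [522.0, -368.0]] [ 563. -390.   81.] [74, 54]
carriage_top 0.66 [317. 206. 148. 152.] [[457.0, 224.0], [861.0, 172.0], [803.0, -221.0], [403.0, -160.0]] [628.   4.  81.] [407, 397]
```

View pics/crop0.png

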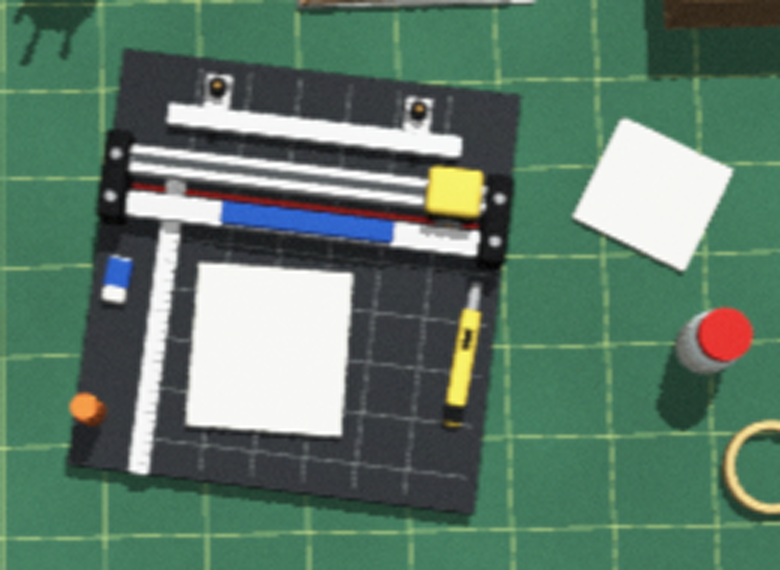

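Run:
```python
from cell import *
from h import *
s=read_state();c=calibration("wrist");T=c["cam_to_world"];M=R.from_rotvec(s['eef_rot']).as_matrix()
print(c["camera_matrix"].round(1),"\ncam in tool",M.T@(T[:3,3]-s['ee_pos']),"\n",(M.T@T[:3,:3]).round(3))
# target (430,20,330) yaw -0.146
print(M.T@(np.array([430,10,330])-s['ee_pos']))
```

```text
[[411.6   0.  316.3]
 [  0.  411.6 243.2]
 [  0.    0.    1. ]] 
cam in tool [-1.42566368e-01 -1.52118993e+02  6.91545454e+01] 
 [[ 1.     0.001  0.   ]
 [-0.    -0.249  0.968]
 [ 0.001 -0.968 -0.249]]
[-461.62692541  -96.43558064  397.85759493]
```

```bash
python3 -m creep '[{"delta_pos":[-1.84,-0.49,2.93],"spin":0},{"delta_pos":[-1.84,-0.49,2.93],"spin":0},{"delta_pos":[-1.84,-0.49,2.93],"spin":0},{"delta_pos":[-1.84,-0.49,2.93],"spin":0},{"delta_pos":[-1.84,-0.49,2.93],"spin":0},{"delta_pos":[-1.84,-0.49,2.93],"spin":0},{"delta_pos":[-1.84,-0.49,2.93],"spin":0},{"delta_pos":[-1.84,-0.49,2.93],"spin":0},{"delta_pos":[-1.84,-0.49,2.93],"spin":0},{"delta_pos":[-1.84,-0.49,2.93],"spin":0},{"delta_pos":[-1.84,-0.49,2.93],"spin":0},{"delta_pos":[-1.84,-0.49,2.93],"spin":0},{"delta_pos":[-1.84,-0.49,2.93],"spin":0},{"delta_pos":[-1.84,-0.49,2.93],"spin":0},{"delta_pos":[-1.84,-0.49,2.93],"spin":0},{"delta_pos":[-1.84,-0.49,2.93],"spin":0},{"delta_pos":[-1.84,-0.49,2.93],"spin":0},{"delta_pos":[-1.84,-0.49,2.93],"spin":0},{"delta_pos":[-1.84,-0.49,2.93],"spin":0},{"delta_pos":[-1.84,-0.49,2.93],"spin":0}]'
python3 -m creep '[{"delta_pos":[0,0,0],"spin":6.4},{"delta_pos":[0,0,0],"spin":6.4},{"delta_pos":[0,0,0],"spin":6.4},{"delta_pos":[0,0,0],"spin":6.4},{"delta_pos":[0,0,0],"spin":6.4},{"delta_pos":[0,0,0],"spin":0},{"delta_pos":[0,0,0],"spin":0}]'
cat > look.py <<'E'
import sys
from cell import *
from h import *
n=sys.argv[1]
c=calibration("wrist");s=read_state();p,d=camera("wrist")
np.savez(n+".npz",p=p,d=d,K=c["camera_matrix"],T=c["cam_to_world"]);cv2.imwrite(f"pics/{n}.png",p[:,:,::-1])
M=R.from_rotvec(s['eef_rot']).as_matrix()
print(s['time'],s['ee_pos'].round(1),"zang",round(float(np.arctan2(M[1,2],M[0,2])),4),s['wrist_force'].round(2))
E
python3 look.py w1
```

```text
time: 2.22
ee_pos: [640.6, 1.4, 331.9]
eef_rot: [-1.377, 0.9, -0.9]
wrist_force: [1.3, -0.7, -0.1]
finger_gap: 87.3
time: 2.8
ee_pos: [639.8, -0.3, 331.5]
eef_rot: [-1.138, 1.314, -1.314]
wrist_force: [-0.5, -0.1, 0.1]
finger_gap: 86.9
2.8 [ 6.398e+02 -3.000e-01  3.315e+02] zang -0.1428 [-0.52 -0.14  0.07]
```

View pics/w1.png

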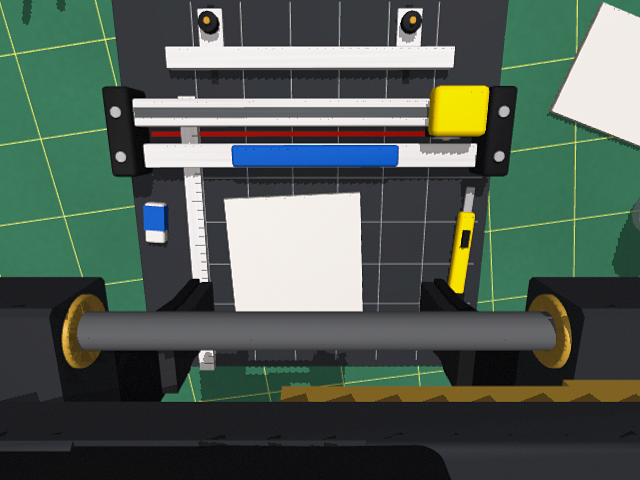

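Run:
```python
from h import *
f=np.load("w1.npz");p,K,T=f["p"],f["K"],f["T"]
hsv=cv2.cvtColor(p,cv2.COLOR_RGB2HSV)
m=((hsv[...,0]>100)&(hsv[...,0]<130)&(hsv[...,1]>120)&(hsv[...,2]>80)).astype(np.uint8);m[:,:220]=0
r=rect(m);X=unproj(K,T,cv2.boxPoints(r),57.5);print("pad",X.round(1).tolist(),X.mean(0))
g=p.astype(int).sum(2)//3
print("gauge col300",g[40:76,300].tolist());print("gauge col 420",g[40:76,420].tolist())
for row in (190,230,270): print("fence row",row,g[row,180:240].tolist())
print("board far col 290",g[185:205,290].tolist()); print("board right row 220,280",g[220,350:372].tolist(),g[280,350:372].tolist())
a=cv2.resize(p[30:130,150:350],None,fx=4,fy=4,interpolation=0);cv2.imwrite("pics/w1a.png",a[:,:,::-1])
a=cv2.resize(p[130:260,150:350],None,fx=4,fy=4,interpolation=0);cv2.imwrite("pics/w1b.png",a[:,:,::-1])
```

```text
pad [[712.6, 75.9, 57.5], [689.0, -89.6, 57.5], [668.2, -87.7, 57.5], [692.1, 79.9, 57.5]] [690.48620482  -5.39735494  57.5       ]
gauge col300 [59, 59, 58, 58, 57, 46, 146, 251, 245, 241, 240, 240, 239, 239, 239, 241, 242, 241, 240, 238, 238, 238, 238, 240, 240, 238, 237, 206, 78, 81, 44, 33, 37, 35, 36, 37]
gauge col 420 [234, 195, 197, 197, 198, 174, 157, 248, 243, 243, 242, 242, 238, 240, 241, 240, 239, 240, 240, 240, 239, 238, 238, 241, 241, 241, 236, 173, 77, 80, 29, 33, 33, 33, 34, 35]
fence row 190 [56, 55, 57, 53, 61, 146, 248, 241, 240, 237, 236, 239, 239, 239, 241, 242, 240, 241, 243, 246, 244, 216, 92, 130, 81, 55, 57, 58, 57, 56, 58, 57, 56, 57, 57, 58, 58, 57, 56, 57, 54, 57, 56, 57, 56, 57, 55, 56, 57, 57, 56, 57, 59, 57, 57, 58, 57, 56, 58, 59]
fence row 230 [56, 57, 56, 58, 55, 57, 56, 53, 129, 252, 242, 240, 239, 237, 237, 239, 238, 241, 242, 240, 241, 241, 242, 241, 167, 94, 128, 51, 56, 57, 57, 58, 55, 56, 56, 56, 56, 57, 56, 57, 58, 58, 56, 56, 56, 52, 89, 209, 246, 241, 240, 240, 240, 240, 240, 240, 240, 239, 240, 240]
fence row 270 [57, 56, 57, 56, 56, 57, 56, 57, 56, 55, 49, 111, 243, 239, 238, 239, 237, 236, 236, 236, 236, 202, 135, 140, 140, 140, 146, 128, 95, 118, 52, 55, 57, 55, 55, 56, 56, 58, 57, 56, 56, 56, 55, 56, 55, 57, 56, 58, 55, 53, 58, 143, 248, 241, 239, 238, 239, 238, 239, 239]
board far col 290 [57, 57, 57, 56, 56, 57, 57, 56, 55, 65, 103, 180, 246, 240, 239, 240, 240, 239, 240, 239]
board right row 220,280 [238, 238, 238, 238, 237, 238, 238, 238, 239, 241, 231, 50, 60, 63, 63, 63, 62, 64, 63, 64, 62, 64] [237, 237, 237, 237, 237, 237, 237, 236, 236, 236, 241, 242, 81, 50, 54, 56, 56, 56, 56, 54, 55, 56]
```

View pics/w1a.png

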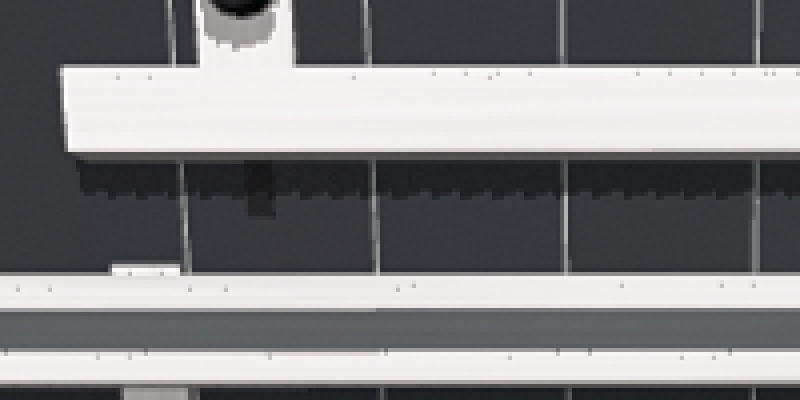

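View pics/w1b.png

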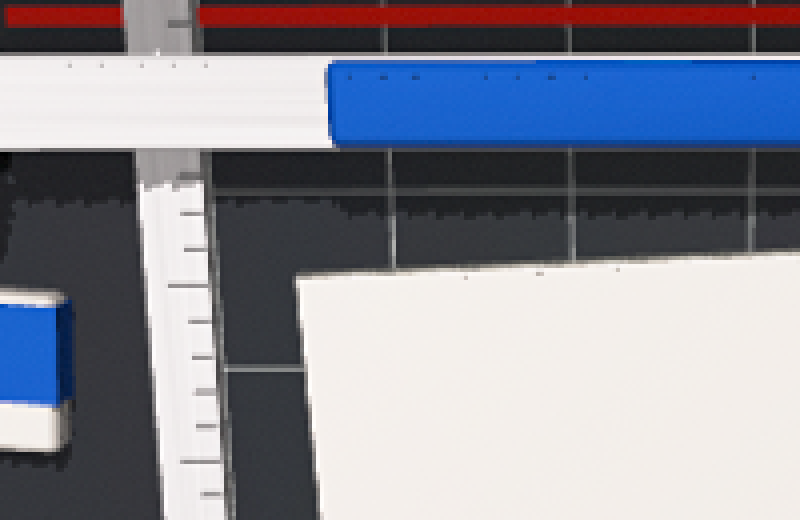

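Run:
```python
from h import *
f=np.load("w1.npz");K,T=f["K"],f["T"]
yaw=-0.1420;c,s=np.cos(yaw),np.sin(yaw);A=np.array([[c,-s],[s,c]])
O=np.array([690.5,-5.4])-A@[50,0]
print("O",O)
def t(uv,z): return ((unproj(K,T,uv,z)[:,:2]-O)@A).round(1).tolist()
print("gauge top edge",t([[300,67.3],[420,67.2],[200,67.5]],36),"bottom",t([[300,69.7],[420,69.5]],22))
print("fence top",t([[201.9,190],[204.4,230]],30),"bottom",t([[204.4,190],[206.9,230],[209.6,270]],22))
# board corners / edges
print("board far",t([[225,199],[360,193],[290,195.6]],32),"right edge",t([[360.5,220],[361.7,280]],32),"left",t([[226.7,230],[231,270]],32))
import cv2
print("knife etc", t([[470,190],[452,292]],34), "carriage",t([[460,108]],81))
print("glue top cam: glue 88?")
```

```text
O [641.00325351   1.67616331]
gauge top edge [[136.5, 15.2], [136.6, -106.2], [136.3, 116.4]] bottom [[136.3, 15.7], [136.5, -109.6]]
fence top [[11.7, 124.7], [-33.5, 125.0]] bottom [[10.7, 124.1], [-35.2, 124.4], [-83.5, 124.4]]
board far [[2.0, 99.4], [8.6, -49.3], [5.8, 27.6]] right edge [[-21.5, -50.7], [-92.4, -54.0]] left [[-33.0, 99.4], [-80.2, 97.0]]
knife etc [[12.2, -169.1], [-106.4, -159.3]] carriage [[94.4, -135.2]]
glue top cam: glue 88?
```

```bash
python3 -m creep '[{"delta_pos":[0,0,0],"spin":-6.93},{"delta_pos":[0,0,0],"spin":-6.93},{"delta_pos":[0,0,0],"spin":-6.93},{"delta_pos":[0,0,0],"spin":-6.93},{"delta_pos":[0,0,0],"spin":-6.93},{"delta_pos":[0,0,0],"spin":-6.93},{"delta_pos":[0,0,0],"spin":-6.93},{"delta_pos":[0,0,0],"spin":-6.93},{"delta_pos":[0,0,0],"spin":-6.93},{"delta_pos":[0,0,0],"spin":-6.93},{"delta_pos":[0,0,0],"spin":-6.93},{"delta_pos":[0,0,0],"spin":-6.93},{"delta_pos":[0,0,0],"spin":-6.93}]'
python3 -m creep '[{"delta_pos":[-0.9,2.5,-1.0],"spin":0},{"delta_pos":[-0.9,2.5,-1.0],"spin":0},{"delta_pos":[-0.9,2.5,-1.0],"spin":0},{"delta_pos":[-0.9,2.5,-1.0],"spin":0},{"delta_pos":[-0.9,2.5,-1.0],"spin":0},{"delta_pos":[-0.9,2.5,-1.0],"spin":0},{"delta_pos":[-0.9,2.5,-0.8],"spin":0},{"delta_pos":[-0.7,2.5,-0.8],"spin":0},{"delta_pos":[0,0,0],"spin":0},{"delta_pos":[0,0,0],"spin":0}]'
python3 look.py w2
python3 - <<'E'
from cell import *
from h import *
p,d=camera("scene");cv2.imwrite("pics/s2.png",cv2.resize(p[180:420,220:500],None,fx=2.5,fy=2.5)[:,:,::-1])
E
```

```text
time: 3.93
ee_pos: [639.8, -0.3, 331.5]
eef_rot: [-1.568, 0.107, -0.107]
wrist_force: [-0.0, 0.6, -0.2]
finger_gap: 87.2
time: 4.77
ee_pos: [559.0, -65.5, 130.8]
eef_rot: [-1.567, 0.115, -0.111]
wrist_force: [0.6, -0.8, 0.4]
finger_gap: 87.1
4.7667 [559.  -65.5 130.8] zang 1.4268 [ 0.59 -0.78  0.42]
```

View pics/w2.png

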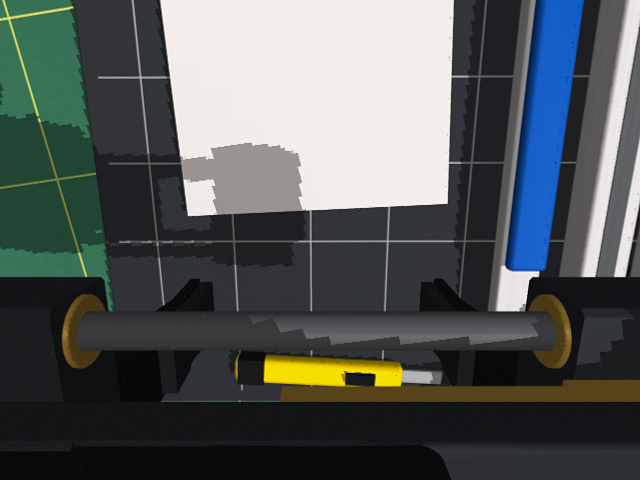

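View pics/s2.png

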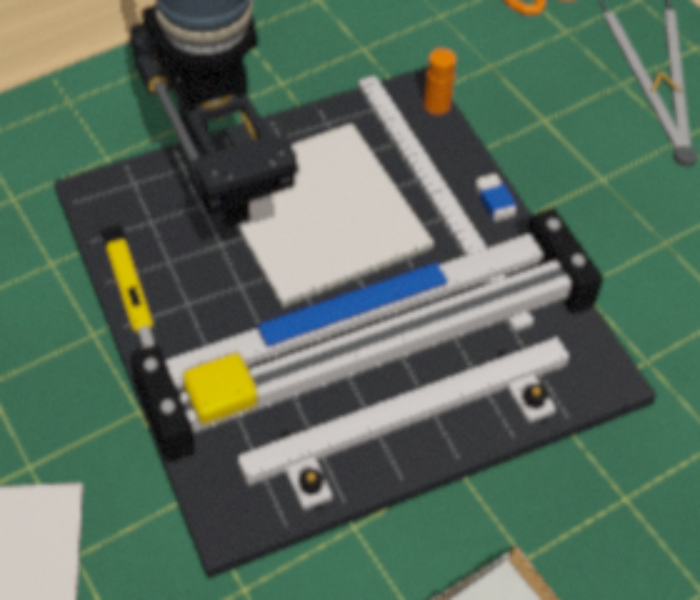

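```bash
python3 -m creep '[{"delta_pos":[0,2.5,0],"spin":0},{"delta_pos":[0,2.5,0],"spin":0},{"delta_pos":[0,2.0,0],"spin":0},{"delta_pos":[0,1.3,0],"spin":0},{"delta_pos":[0,0.6,0],"spin":0},{"delta_pos":[0,0.5,0],"spin":0},{"delta_pos":[0,0,0],"spin":0}]'
python3 look.py w3
```

```text
time: 5.45
ee_pos: [560.8, -65.4, 38.1]
eef_rot: [-1.568, 0.111, -0.114]
wrist_force: [-0.1, 0.2, -0.1]
finger_gap: 87.2
5.45 [560.8 -65.4  38.1] zang 1.4274 [-0.08  0.17 -0.12]
```

View pics/w3.png

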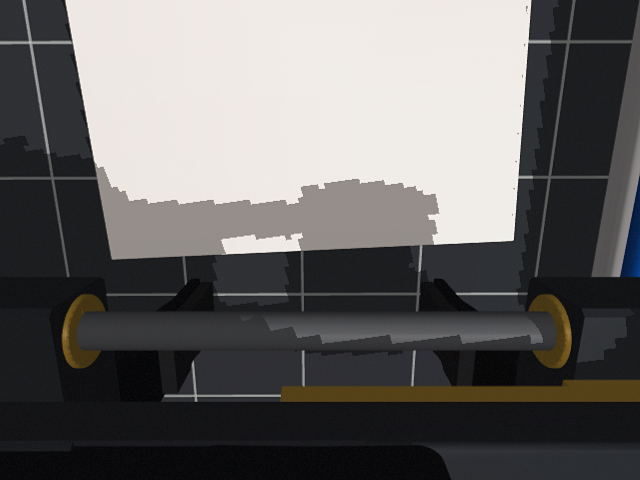

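```bash
python3 -m creep '[{"delta_pos":[0,0.15,0.4],"spin":0},{"delta_pos":[0,0,0.4],"spin":0},{"delta_pos":[0,0,0.3],"spin":0},{"delta_pos":[0,0,0.3],"spin":0},{"delta_pos":[0,0,0.3],"spin":0},{"delta_pos":[0,0,0.3],"spin":0},{"delta_pos":[0,0,0.3],"spin":0},{"delta_pos":[0,0,0.3],"spin":0},{"delta_pos":[0,0,0.3],"spin":0},{"delta_pos":[0,0,0.3],"spin":0},{"delta_pos":[0,0,0.2],"spin":0},{"delta_pos":[0,0,0.1],"spin":0},{"delta_pos":[0,0,0],"spin":0}]'
python3 look.py w4
```

```text
time: 6.58
ee_pos: [564.7, -30.5, 36.0]
eef_rot: [-1.568, 0.113, -0.113]
wrist_force: [-0.2, -0.1, -1.3]
finger_gap: 87.0
6.5833 [564.7 -30.5  36. ] zang 1.4269 [-0.25 -0.14 -1.27]
```

View pics/w4.png

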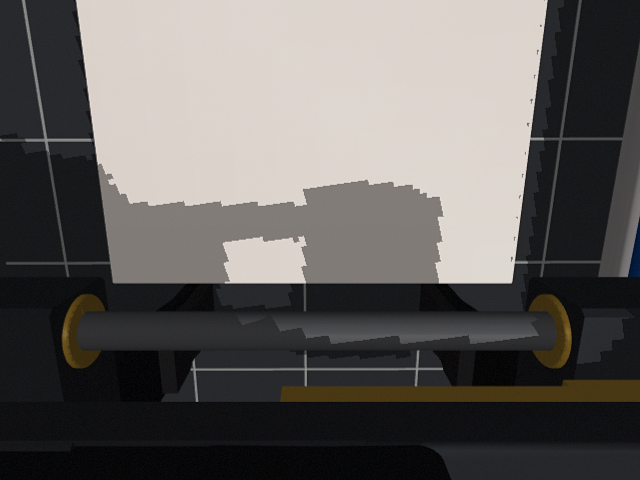

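```bash
cat > tf.py <<'E'
from h import *
yaw=-0.1420;c,s=np.cos(yaw),np.sin(yaw);A=np.array([[c,-s],[s,c]]);O=np.array([641.0,1.7])
def t(n,uv,z):
    f=np.load(n+".npz");return ((unproj(f["K"],f["T"],uv,z)[:,:2]-O)@A).round(1).tolist()
def tw(xy): return (A.T@(np.array(xy)-O)).round(1).tolist()
E
python3 -c "
from tf import *
print(t('w4',[[150,283],[480,283]],32),tw([564.7,-30.5]))"
```

```text
[[-136.7, -30.7], [-4.1, -30.8]] [-71.0, -42.7]
```

```bash
python3 -m creep '[{"delta_pos":[0,0,0.2],"spin":0},{"delta_pos":[0,0,0.1],"spin":0},{"delta_pos":[0,0,0.1],"spin":0},{"delta_pos":[0,0,0],"spin":0}]'
python3 -m creep '[{"delta_pos":[0,0,0.1],"spin":0},{"delta_pos":[0,0,0],"spin":0}]'
python3 -m creep '[{"delta_pos":[0,0,0.1],"spin":0},{"delta_pos":[0,0,0],"spin":0}]'
```

```text
time: 6.97
ee_pos: [565.3, -26.7, 36.0]
eef_rot: [-1.568, 0.113, -0.113]
wrist_force: [0.1, -0.2, 0.0]
finger_gap: 87.3
time: 7.13
ee_pos: [565.5, -25.7, 36.1]
eef_rot: [-1.568, 0.113, -0.113]
wrist_force: [-0.3, 0.9, 0.1]
finger_gap: 87.3
time: 7.3
ee_pos: [565.6, -24.7, 36.1]
eef_rot: [-1.568, 0.113, -0.113]
wrist_force: [0.9, -0.1, 0.0]
finger_gap: 86.7
```

```bash
python3 -m creep '[{"delta_pos":[0,0,0.05],"spin":0},{"delta_pos":[0,0,0],"spin":0}]'
python3 -m creep '[{"delta_pos":[0,0,0.05],"spin":0},{"delta_pos":[0,0,0],"spin":0}]'
python3 -m creep '[{"delta_pos":[0,0,0.05],"spin":0},{"delta_pos":[0,0,0],"spin":0}]'
python3 look.py w5;python3 -c "
from cell import *
from h import *
p,d=camera('scene');cv2.imwrite('pics/s5.png',cv2.resize(p[180:420,220:500],None,fx=2.5,fy=2.5)[:,:,::-1])"
```

```text
time: 7.47
ee_pos: [565.9, -24.6, 36.1]
eef_rot: [-1.568, 0.113, -0.113]
wrist_force: [-1.1, -1.3, -0.7]
finger_gap: 86.9
time: 7.63
ee_pos: [566.0, -24.4, 36.1]
eef_rot: [-1.569, 0.112, -0.113]
wrist_force: [0.1, -3.4, -0.3]
finger_gap: 87.0
time: 7.8
ee_pos: [566.1, -24.4, 36.1]
eef_rot: [-1.569, 0.112, -0.113]
wrist_force: [-0.3, -5.5, -0.3]
finger_gap: 87.3
7.8 [566.1 -24.4  36.1] zang 1.4278 [-0.32 -5.5  -0.33]
```

View pics/w5.png

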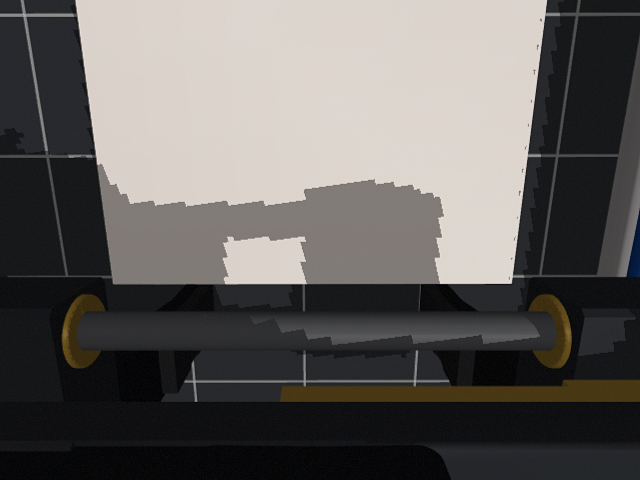

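View pics/s5.png

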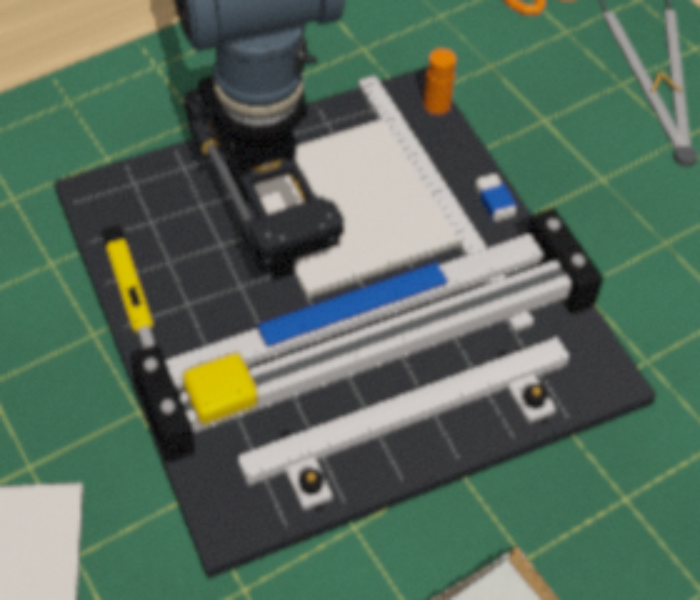

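```bash
python3 -c "
from tf import *
f=np.load('top0.npz')
X=unproj(f['K'],f['T'],[[248.5,245.5]],88)[0];print('glue',X,tw(X[:2]))
print('board left edge',t('w5',[[112.5,283],[95.5,175]],32),'right',t('w5',[[512.5,283],[545,40]],32))
g=f['p'].astype(int)
"
python3 -m creep '[{"delta_pos":[0,0,-0.3],"spin":0},{"delta_pos":[0,0,-1.0],"spin":0},{"delta_pos":[0,0,-1.5],"spin":0},{"delta_pos":[0,-1.5,0],"spin":0},{"delta_pos":[0,-3.5,0],"spin":0},{"delta_pos":[0,-4,0],"spin":0},{"delta_pos":[0,-3,0],"spin":0},{"delta_pos":[0,0,0],"spin":0}]'; python3 look.py w6
```

```text
glue [510.39145196 203.07719528  88.        ] [-157.8, 180.9]
board left edge [[-151.4, -24.5], [-152.4, 18.5]] right [[9.5, -24.6], [10.1, 65.0]]
time: 8.57
ee_pos: [565.6, -52.3, 162.2]
eef_rot: [-1.569, 0.104, -0.123]
wrist_force: [1.9, 0.1, 1.3]
finger_gap: 86.8
8.5667 [565.6 -52.3 162.2] zang 1.4259 [1.94 0.11 1.3 ]
```

View pics/w6.png

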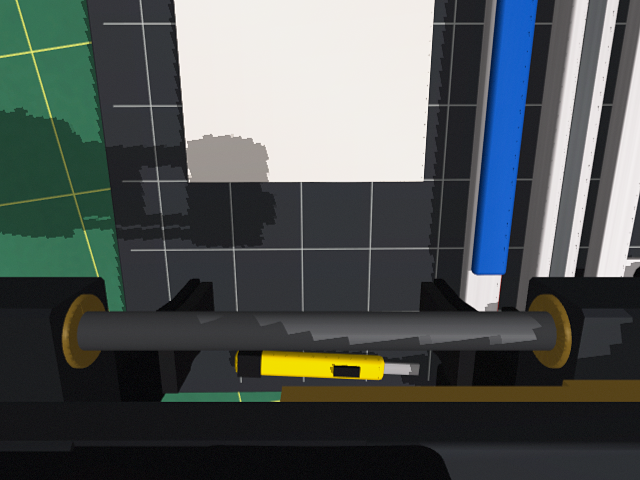

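```bash
python3 -m creep '[{"delta_pos":[0,0,0],"spin":6.91},{"delta_pos":[0,0,0],"spin":6.91},{"delta_pos":[0,0,0],"spin":6.91},{"delta_pos":[0,0,0],"spin":6.91},{"delta_pos":[0,0,0],"spin":6.91},{"delta_pos":[0,0,0],"spin":6.91},{"delta_pos":[0,0,0],"spin":6.91},{"delta_pos":[0,0,0],"spin":6.91},{"delta_pos":[0,0,0],"spin":6.91},{"delta_pos":[0,0,0],"spin":6.91},{"delta_pos":[0,0,0],"spin":6.91},{"delta_pos":[0,0,0],"spin":6.91},{"delta_pos":[0,0,0],"spin":6.91},{"delta_pos":[-2.22,0,-2.2],"spin":0},{"delta_pos":[-2.22,0,-2.2],"spin":0},{"delta_pos":[-2.22,0,-2.2],"spin":0},{"delta_pos":[-2.22,0,-2.2],"spin":0},{"delta_pos":[-2.22,0,-2.2],"spin":0},{"delta_pos":[0,0,0],"spin":0},{"delta_pos":[0,0,0],"spin":0}]'; python3 look.py w7
```

```text
time: 10.28
ee_pos: [466.2, 75.4, 154.9]
eef_rot: [-1.143, 1.314, -1.309]
wrist_force: [0.2, -0.3, -0.3]
finger_gap: 87.1
10.2833 [466.2  75.4 154.9] zang -0.1389 [ 0.19 -0.34 -0.28]
```

View pics/w7.png

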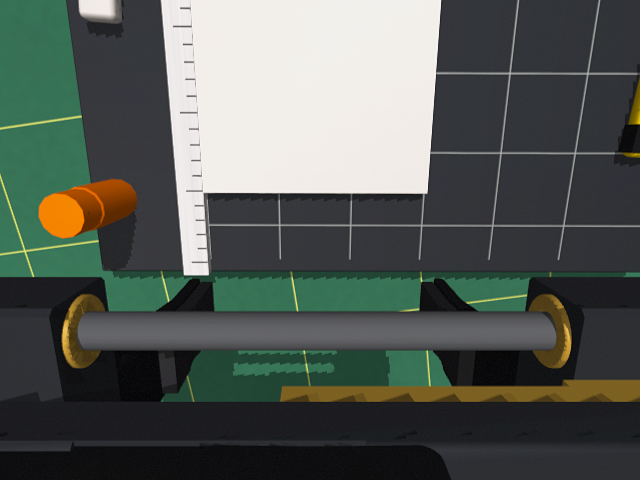

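```bash
python3 -m creep '[{"delta_pos":[0.1,3.0,0],"spin":0.2},{"delta_pos":[0,3.0,0],"spin":0},{"delta_pos":[0,2.8,0],"spin":0},{"delta_pos":[0,1.4,0],"spin":0},{"delta_pos":[0,0.8,0],"spin":0},{"delta_pos":[0,0.5,0],"spin":0},{"delta_pos":[0,0,0],"spin":0},{"delta_pos":[0,0,0],"spin":0}]'; python3 look.py w8; python3 -c "
from cell import *
from tf import *
print(tw(read_state()['ee_pos'][:2]))"
```

```text
time: 11.0
ee_pos: [469.2, 72.9, 41.3]
eef_rot: [-1.136, 1.315, -1.316]
wrist_force: [-0.7, -0.2, 0.2]
finger_gap: 86.8
11.0 [469.2  72.9  41.3] zang -0.1454 [-0.66 -0.21  0.21]
[-180.1, 46.2]
```

View pics/w8.png

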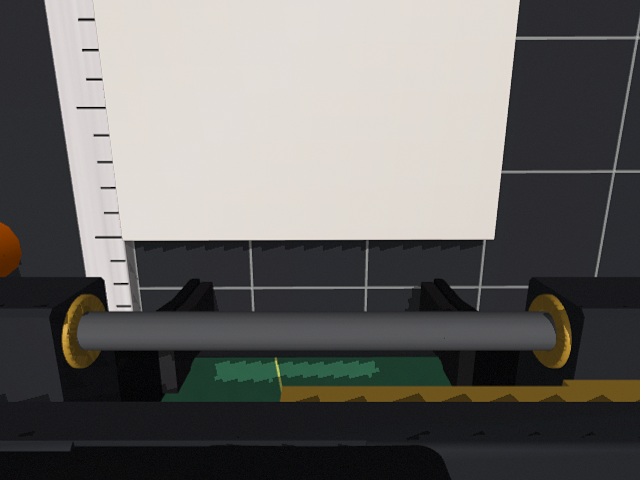

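```bash
python3 -m creep '[{"delta_pos":[0,0.3,0.4],"spin":-0.2},{"delta_pos":[0,0.15,0.4],"spin":0},{"delta_pos":[0,0,0.4],"spin":0},{"delta_pos":[0,0,0.3],"spin":0},{"delta_pos":[0,0,0.3],"spin":0},{"delta_pos":[0,0,0.3],"spin":0},{"delta_pos":[0,0,0.3],"spin":0}]'
python3 -m creep '[{"delta_pos":[0,0,0.4],"spin":0},{"delta_pos":[0,0,0.4],"spin":0},{"delta_pos":[0,0,0.4],"spin":0},{"delta_pos":[0,0,0.4],"spin":0},{"delta_pos":[0,0,0.2],"spin":0}]'
python3 look.py w9
```

```text
time: 11.63
ee_pos: [492.3, 69.9, 36.6]
eef_rot: [-1.139, 1.313, -1.312]
wrist_force: [0.8, 0.1, 0.1]
finger_gap: 87.1
time: 12.05
ee_pos: [510.9, 67.2, 36.6]
eef_rot: [-1.138, 1.312, -1.313]
wrist_force: [-0.2, 0.8, -0.9]
finger_gap: 87.1
12.05 [510.9  67.2  36.6] zang -0.1413 [-0.23  0.84 -0.86]
```

View pics/w9.png

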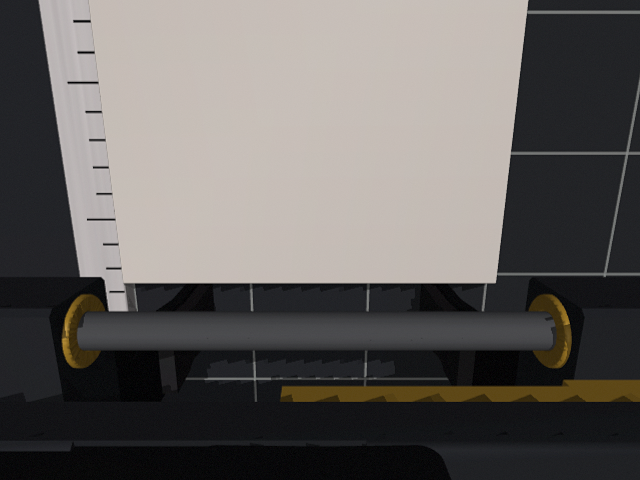

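```bash
python3 -m creep '[{"delta_pos":[0,0,0.4],"spin":0},{"delta_pos":[0,0,0.4],"spin":0},{"delta_pos":[0,0,0.4],"spin":0},{"delta_pos":[0,0,0.4],"spin":0},{"delta_pos":[0,0,0.4],"spin":0},{"delta_pos":[0,0,0.4],"spin":0}]'
python3 -m creep '[{"delta_pos":[0,0,0.4],"spin":0},{"delta_pos":[0,0,0.4],"spin":0},{"delta_pos":[0,0,0.4],"spin":0},{"delta_pos":[0,0,0.4],"spin":0},{"delta_pos":[0,0,0.4],"spin":0},{"delta_pos":[0,0,0.4],"spin":0}]'
python3 -m creep '[{"delta_pos":[0,0,0.4],"spin":0},{"delta_pos":[0,0,0.4],"spin":0},{"delta_pos":[0,0,0.4],"spin":0},{"delta_pos":[0,0,0.4],"spin":0},{"delta_pos":[0,0,0.4],"spin":0},{"delta_pos":[0,0,0.4],"spin":0}]'
python3 look.py w10; python3 -c "
from cell import *
from tf import *
print(tw(read_state()['ee_pos'][:2]))
p,d=camera('scene');cv2.imwrite('pics/s10.png',cv2.resize(p[180:420,220:500],None,fx=2.5,fy=2.5)[:,:,::-1])"
```

```text
time: 12.6
ee_pos: [534.1, 63.9, 36.5]
eef_rot: [-1.139, 1.312, -1.312]
wrist_force: [-0.2, -0.2, 0.0]
finger_gap: 87.2
time: 13.1
ee_pos: [557.8, 60.6, 36.5]
eef_rot: [-1.139, 1.312, -1.312]
wrist_force: [-1.0, 0.2, -0.2]
finger_gap: 87.1
time: 13.6
ee_pos: [581.6, 57.2, 36.5]
eef_rot: [-1.139, 1.312, -1.312]
wrist_force: [-0.0, 0.3, -1.0]
finger_gap: 87.1
13.6 [581.6  57.2  36.5] zang -0.1411 [-0.05  0.32 -1.04]
[-65.4, 46.5]
```

View pics/w10.png

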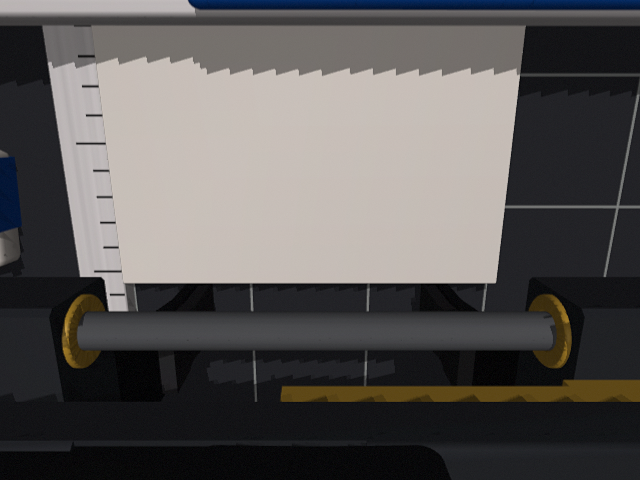

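View pics/s10.png

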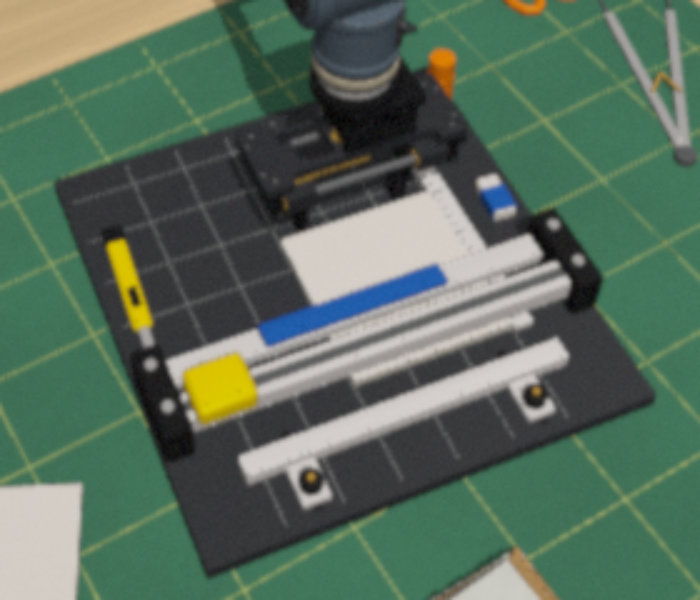

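```bash
python3 -m creep '[{"delta_pos":[0,0,0.4],"spin":0},{"delta_pos":[0,0,0.4],"spin":0},{"delta_pos":[0,0,0.4],"spin":0},{"delta_pos":[0,0,0.4],"spin":0},{"delta_pos":[0,0,0.4],"spin":0},{"delta_pos":[0,0,0.3],"spin":0},{"delta_pos":[0,0,0.2],"spin":0},{"delta_pos":[0,0,0],"spin":0}]'
python3 look.py w11; python3 -c "
from cell import *
from tf import *
print(tw(read_state()['ee_pos'][:2]))
p,d=camera('scene');cv2.imwrite('pics/s11.png',cv2.resize(p[280:400,300:480],None,fx=4,fy=4)[:,:,::-1])"
```

```text
time: 14.37
ee_pos: [606.6, 53.6, 36.6]
eef_rot: [-1.138, 1.312, -1.313]
wrist_force: [0.0, -0.3, -0.5]
finger_gap: 87.0
14.3667 [606.6  53.6  36.6] zang -0.1413 [ 0.01 -0.31 -0.49]
[-41.7, 46.5]
```

View pics/s11.png

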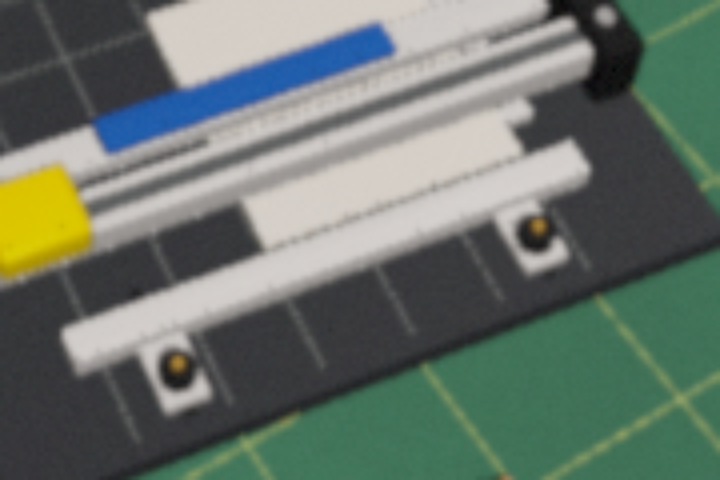

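About 6 mm short; now small steps with force readout.

```bash
python3 -m creep '[{"delta_pos":[0,0,0.15],"spin":0},{"delta_pos":[0,0,0.15],"spin":0},{"delta_pos":[0,0,0.1],"spin":0},{"delta_pos":[0,0,0],"spin":0}]'
python3 -m creep '[{"delta_pos":[0,0,0.1],"spin":0},{"delta_pos":[0,0,0],"spin":0}]'
python3 -m creep '[{"delta_pos":[0,0,0.05],"spin":0},{"delta_pos":[0,0,0],"spin":0}]'
python3 -m creep '[{"delta_pos":[0,0,0.05],"spin":0},{"delta_pos":[0,0,0],"spin":0}]'
```

```text
time: 14.8
ee_pos: [610.2, 53.1, 36.6]
eef_rot: [-1.139, 1.312, -1.313]
wrist_force: [-0.4, -0.0, -0.2]
finger_gap: 87.2
time: 14.97
ee_pos: [611.1, 53.0, 36.5]
eef_rot: [-1.139, 1.312, -1.313]
wrist_force: [-0.2, -0.6, 1.0]
finger_gap: 86.7
time: 15.13
ee_pos: [611.5, 52.9, 36.5]
eef_rot: [-1.139, 1.312, -1.312]
wrist_force: [1.1, 0.6, 0.3]
finger_gap: 86.9
time: 15.3
ee_pos: [612.0, 52.9, 36.5]
eef_rot: [-1.139, 1.312, -1.312]
wrist_force: [-0.3, -0.1, -0.3]
finger_gap: 87.3
```

```bash
python3 -m creep '[{"delta_pos":[0,0,0.05],"spin":0},{"delta_pos":[0,0,0],"spin":0}]'
python3 -m creep '[{"delta_pos":[0,0,0.05],"spin":0},{"delta_pos":[0,0,0],"spin":0}]'
python3 -m creep '[{"delta_pos":[0,0,0.05],"spin":0},{"delta_pos":[0,0,0],"spin":0}]'
python3 -m creep '[{"delta_pos":[0,0,0.05],"spin":0},{"delta_pos":[0,0,0],"spin":0}]'
```

```text
time: 15.47
ee_pos: [612.0, 52.9, 36.5]
eef_rot: [-1.14, 1.313, -1.312]
wrist_force: [-1.6, -0.2, 0.9]
finger_gap: 87.4
time: 15.63
ee_pos: [612.1, 52.9, 36.5]
eef_rot: [-1.14, 1.314, -1.311]
wrist_force: [-1.8, 1.2, 0.7]
finger_gap: 87.0
time: 15.8
ee_pos: [612.1, 52.9, 36.4]
eef_rot: [-1.141, 1.315, -1.311]
wrist_force: [-4.4, 0.5, 3.0]
finger_gap: 87.0
time: 15.97
ee_pos: [612.2, 52.9, 36.4]
eef_rot: [-1.142, 1.315, -1.31]
wrist_force: [-5.5, 0.8, 4.8]
finger_gap: 87.3
```

```bash
python3 look.py w12; python3 -m creep '[{"delta_pos":[0,0,-0.2],"spin":0},{"delta_pos":[0,0,-0.8],"spin":0},{"delta_pos":[0,0,-1.5],"spin":0},{"delta_pos":[0,-1.5,0],"spin":0},{"delta_pos":[0,-3.5,0],"spin":0},{"delta_pos":[0,-4,0],"spin":0},{"delta_pos":[0,-4,0],"spin":0},{"delta_pos":[0,-3,0.5],"spin":0},{"delta_pos":[0.5,0,2],"spin":0},{"delta_pos":[0.5,0,3],"spin":0},{"delta_pos":[0.5,0,2],"spin":0},{"delta_pos":[0,0,0],"spin":0},{"delta_pos":[0,0,0],"spin":0}]'; python3 look.py w13
```

```text
15.9667 [612.2  52.9  36.4] zang -0.1411 [-5.5   0.77  4.79]
time: 17.1
ee_pos: [662.3, 30.1, 196.4]
eef_rot: [-1.137, 1.311, -1.314]
wrist_force: [-1.1, 0.4, -0.6]
finger_gap: 87.0
17.1 [662.3  30.1 196.4] zang -0.1419 [-1.08  0.36 -0.61]
```

View pics/w12.png

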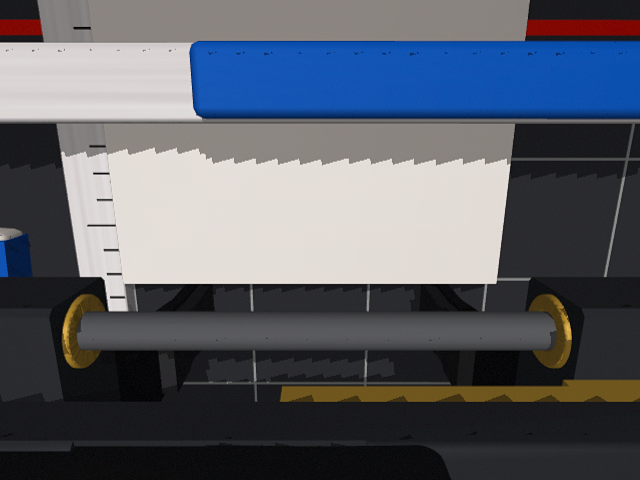

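View pics/w13.png

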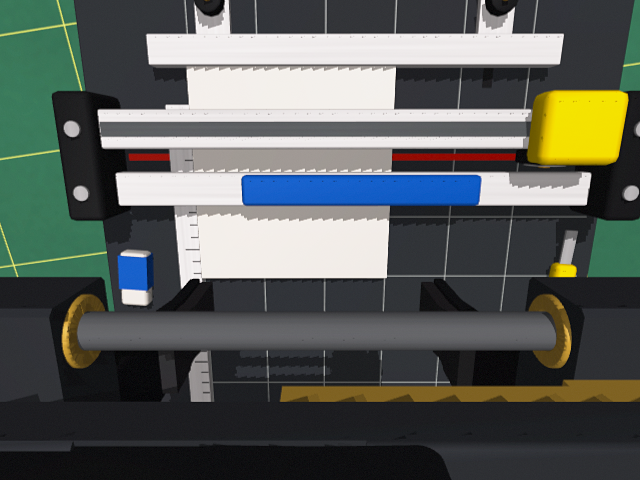

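Run:
```python
from tf import *
f=np.load("w13.npz");p=f["p"]
cv2.imwrite("pics/w13a.png",cv2.resize(p[30:120,140:300],None,fx=5,fy=5,interpolation=0)[:,:,::-1])
cv2.imwrite("pics/w13b.png",cv2.resize(p[200:290,160:320],None,fx=5,fy=5,interpolation=0)[:,:,::-1])
```

```text
(no output)
```

View pics/w13a.png

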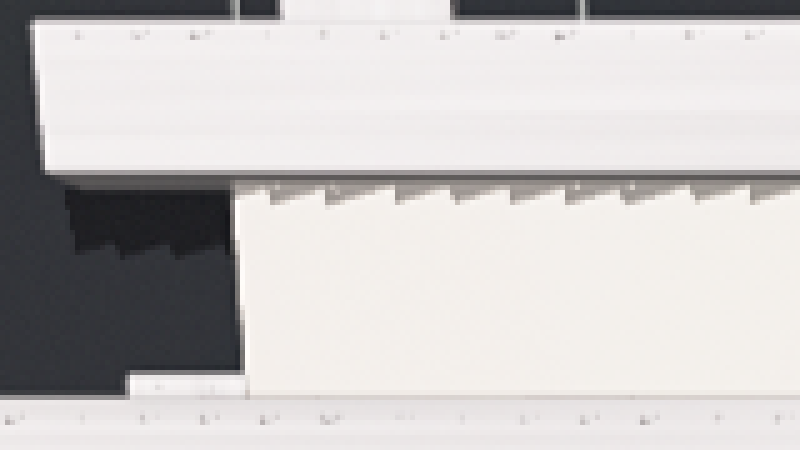

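View pics/w13b.png

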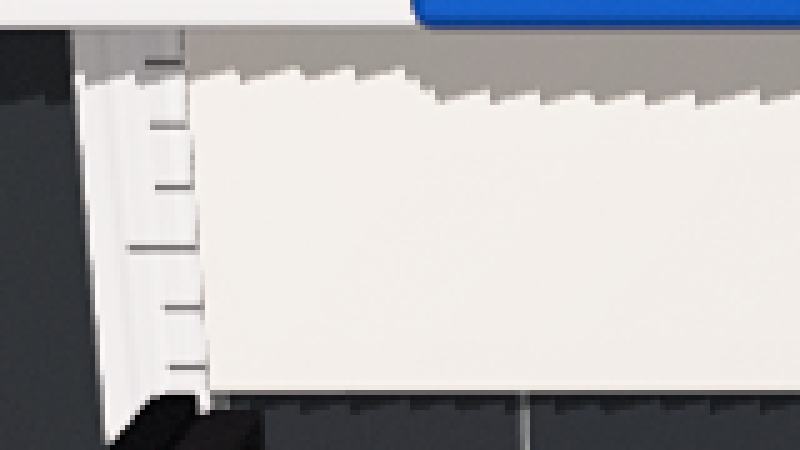

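Run:
```python
from tf import *
f=np.load("w13.npz");g=f["p"].astype(float).mean(2)
def cross_row(r,c0,c1,th):
    v=g[r,c0:c1];i=np.where((v[:-1]>th)&(v[1:]<=th))[0][-1];return c0+i+(v[i]-th)/(v[i]-v[i+1])+0.0
for rows,th in (((72,80,88,96,104),130),((220,240,260,270),140)):
    uv=[[cross_row(r,370,410,th),r] for r in rows];print("right",t("w13",uv,32))
def cross_col(c,r0,r1,th,down=True):
    v=g[r0:r1,c];i=np.where((v[:-1]>th)&(v[1:]<=th))[0][-1];return r0+i+(v[i]-th)/(v[i]-v[i+1])
print("near",t("w13",[[c,cross_col(c,262,285,140)] for c in (215,250,290,330,370)],32))
v=[[c,cross_col(c,55,72,150)] for c in (160,175)]+[[c,cross_col(c,55,72,150)] for c in (420,520)]
print("gauge bottom/top edge",v,t("w13",v,36))
print("fence right of w5 push: -24.55 expected; home y -25.5")
```

```text
right [[131.7, -24.9], [126.3, -24.7], [120.9, -24.7], [115.4, -24.9], [109.9, -24.7]]
right [[23.6, -24.5], [7.5, -24.9], [-9.1, -25.0], [-17.5, -24.9]]
near [[-24.3, 114.0], [-24.1, 85.6], [-24.1, 53.2], [-24.0, 20.7], [-24.0, -11.8]]
gauge bottom/top edge [[160, np.float64(64.12280701754386)], [175, np.float64(64.0909090909091)], [420, np.float64(63.95918367346939)], [520, np.float64(63.884)]] [[136.1, 142.3], [136.2, 131.7], [136.4, -41.2], [136.5, -111.8]]
fence right of w5 push: -24.55 expected; home y -25.5
```

```bash
python3 -m creep '[{"delta_pos":[0.7,0,1.1],"spin":0},{"delta_pos":[0.7,0,1.1],"spin":0},{"delta_pos":[0.7,0,1.1],"spin":0},{"delta_pos":[0,2,0],"spin":0},{"delta_pos":[0,2,0],"spin":0},{"delta_pos":[0,2,0],"spin":0},{"delta_pos":[0,2,0],"spin":0},{"delta_pos":[0,1.5,0],"spin":0},{"delta_pos":[0,1,0],"spin":0},{"delta_pos":[0,0.5,0],"spin":0},{"delta_pos":[0,0,0],"spin":0},{"delta_pos":[0,0,0],"spin":0},{"delta_pos":[0,0,0],"spin":0},{"delta_pos":[0,0,0],"spin":0}]' -1 20; python3 look.py w14; python3 -c "
from cell import *
from tf import *
print(tw(read_state()['ee_pos'][:2]))
p,d=camera('scene');cv2.imwrite('pics/s14.png',cv2.resize(p[180:420,220:500],None,fx=2.5,fy=2.5)[:,:,::-1])"
```

```text
time: 18.32
ee_pos: [691.8, 5.2, 87.9]
eef_rot: [-1.137, 1.31, -1.314]
wrist_force: [-0.2, 0.9, 0.4]
finger_gap: 4.0
18.3167 [691.8   5.2  87.9] zang -0.1411 [-0.18  0.89  0.38]
[49.7, 10.7]
```

View pics/w14.png

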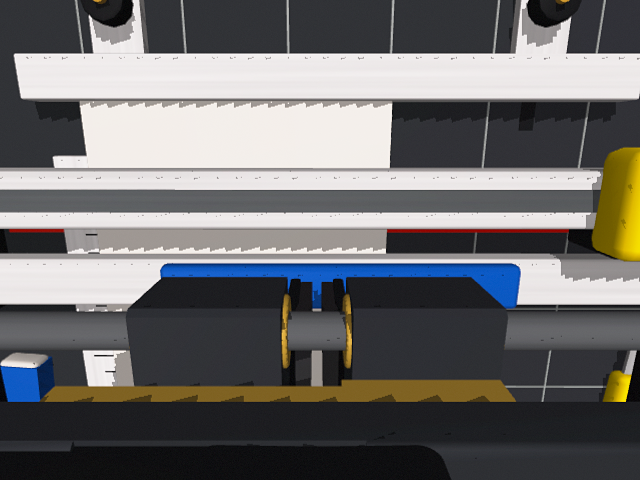

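View pics/s14.png

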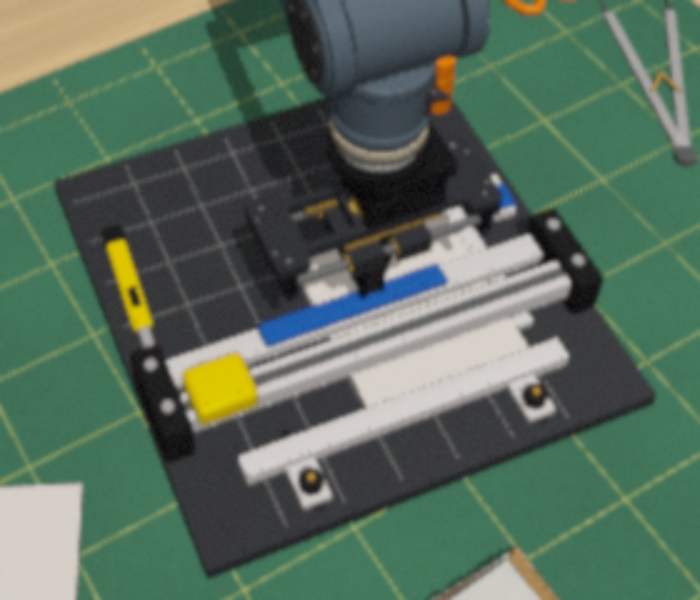

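```bash
python3 -m creep '[{"delta_pos":[0,0.8,0],"spin":0},{"delta_pos":[0,0.6,0],"spin":0},{"delta_pos":[0,0.3,0],"spin":0},{"delta_pos":[0,0,0],"spin":0}]'
python3 -m creep '[{"delta_pos":[0,0.2,0],"spin":0},{"delta_pos":[0,0.2,0],"spin":0},{"delta_pos":[0,0,0],"spin":0}]'
python3 -m creep '[{"delta_pos":[0,0.1,0],"spin":0},{"delta_pos":[0,0.1,0],"spin":0},{"delta_pos":[0,0,0],"spin":0}]'
python3 -m creep '[{"delta_pos":[0,0.1,0],"spin":0},{"delta_pos":[0,0,0],"spin":0}]'
```

```text
time: 18.75
ee_pos: [690.2, 5.3, 68.3]
eef_rot: [-1.141, 1.314, -1.311]
wrist_force: [-0.1, 1.0, 1.9]
finger_gap: 0.3
time: 19.0
ee_pos: [690.7, 5.3, 66.0]
eef_rot: [-1.14, 1.313, -1.312]
wrist_force: [-2.5, 0.9, 2.5]
finger_gap: 0.5
time: 19.25
ee_pos: [690.7, 5.3, 65.9]
eef_rot: [-1.14, 1.312, -1.312]
wrist_force: [-3.7, 0.7, 13.4]
finger_gap: 0.4
time: 19.42
ee_pos: [690.8, 5.3, 65.9]
eef_rot: [-1.14, 1.312, -1.312]
wrist_force: [-5.9, -0.5, 16.3]
finger_gap: 0.7
```

```bash
python3 -m creep '[{"delta_pos":[0,0.1,-0.05],"spin":0},{"delta_pos":[0,0.1,-0.05],"spin":0},{"delta_pos":[0,0,0],"spin":0},{"delta_pos":[0,0,0],"spin":0}]'
python3 -m creep '[{"delta_pos":[0,0,0],"spin":0},{"delta_pos":[0,0,0],"spin":0},{"delta_pos":[0,0,0],"spin":0}]'
python3 look.py w15; python3 -c "
from cell import *
from tf import *
print(tw(read_state()['ee_pos'][:2]))
p,d=camera('scene');cv2.imwrite('pics/s15.png',cv2.resize(p[180:420,220:500],None,fx=2.5,fy=2.5)[:,:,::-1])"
```

```text
time: 19.75
ee_pos: [690.7, 5.3, 65.8]
eef_rot: [-1.138, 1.31, -1.314]
wrist_force: [-7.7, 0.5, 23.7]
finger_gap: 0.4
time: 20.0
ee_pos: [690.8, 5.3, 65.9]
eef_rot: [-1.138, 1.31, -1.314]
wrist_force: [-6.7, 0.7, 23.9]
finger_gap: 0.5
20.0 [690.8   5.3  65.9] zang -0.1407 [-6.68  0.69 23.94]
[48.8, 10.6]
```

View pics/w15.png

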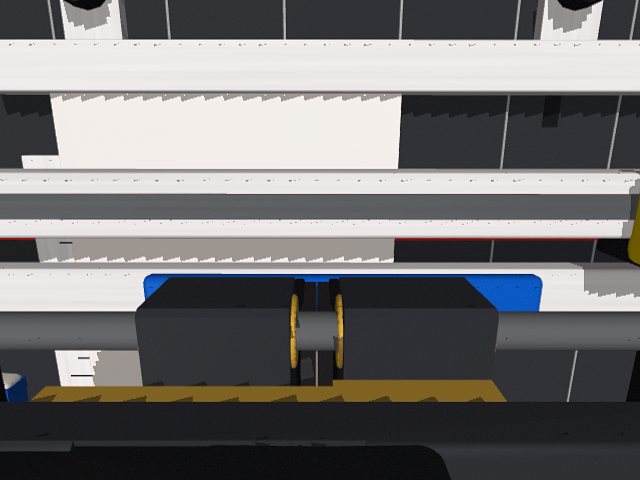

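View pics/s15.png

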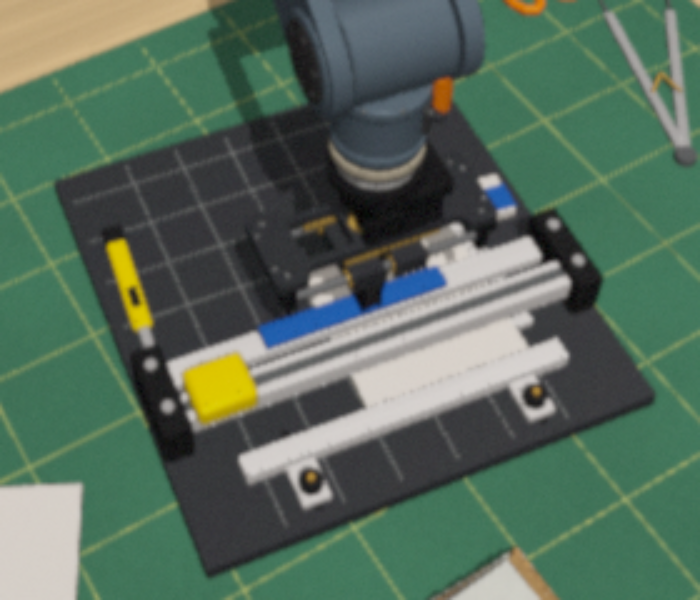

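Run:
```python
from tf import *
f=np.load("w15.npz");g=f["p"].astype(float).mean(2)
def cr(r,c0,c1,th):
    v=g[r,c0:c1];i=np.where((v[:-1]>th)&(v[1:]<=th))[0][-1];return c0+i+(v[i]-th)/(v[i]-v[i+1])
print("right",t("w15",[[cr(r,380,420,130),r] for r in (105,125,145,160)],32))
def cc(c,r0,r1,th):
    v=g[r0:r1,c];i=np.where((v[:-1]>th)&(v[1:]<=th))[0][-1];return r0+i+(v[i]-th)/(v[i]-v[i+1])
print("gauge",t("w15",[[c,cc(c,80,97,150)] for c in (25,430,580)],36))
```

```text
right [[131.2, -24.8], [122.9, -24.8], [114.5, -24.8], [108.0, -24.9]]
gauge [[136.4, 133.0], [136.6, -35.9], [136.7, -98.6]]
```

```bash
python3 -c "
from cell import *
s=read_state();print(s['time'],s['wrist_force'].round(1));print(hand_in())"
```

```text
20.1 [-7.5  0.5 22.8]
the job is handed in; nothing more can be done
None
```

The board is home and clamped, and I handed the job in at about 20 s with the closed fingertips still holding the blue pad down.

I used the 160 × 150 mm blank on the bed; the other white board, on the bench, measured about 120 mm. With both fingertips I slid it against the fence until I read about 5.5 N. Then I slid it under the bar and rail to the gauge, again to about 5.5 N, well below the 30 N that holds the gauge. After that I pressed the pad.

- **Squareness:** before pressing, the board's edges were parallel to the fence and gauge within about 0.003 rad. Its right edge measured the same under the clamp.
- **Fence:** that edge is within about 0.3 mm of where it was while held against the fence. A gap that small would not show in the pictures, and I did not nudge it again.
- **Gauge:** its face still measures 136.1–136.7 mm in x, against 136.3–136.6 mm at the start, so it has not moved.
- **Clamp:** the pad went down about 2.6 mm and stopped on the board, steady at 23–24 N. There is also a sideways force of about 7 N on the tool, which I left.
- **Other things:** nothing else was touched. The knife, eraser and glue stick look undisturbed in the last scene picture; I did not recheck the items on the bench off the trimmer.

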